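# Charge the stopper hopper and hold its cover on the sloped mouth

### The arm

A 6-joint arm with a two-finger parallel gripper is mounted at the origin on the work surface. World frame = base frame: x ahead of the robot, y to its left, z up, the work surface at z = 0. Lengths are in m, angles in rad, forces in N, time in s.
With the tool pointing down it reaches from about 0.375 to 0.9 m from the base axis. Payload 3.1 kg.
Tool frame: the origin (TCP) lies between the finger pads; the fingertips stand 8 mm ahead of it and the grasp point (between the pads) lies 11 mm behind it; z points along the fingers, y is the line along which they close (so a half turn about z gives the same grasp; the last joint's range is limited). The gripper opens to 85 mm and grips with 20 to 120 N. Pads are 22 mm wide; open, the fingers measure 114 mm over their backs; the gripper's body (76 mm by 85 mm) begins 54 mm behind the grasp point. The pads swing forward as they close: fully open they stand 13 mm farther back than shut.
Start: joints at [-1.476, 0.527, 1.433, -0, 1.181, -0.178], TCP at [0.169, -0.602, 0.239] pointing down, gripper open.
Joint ranges: [-3.08, 3.08], [-0.75, 2.2], [0.22, 2.44], [-1.43, 4.57], [0, 2.65], [-2.85, 2.85]. Speed limits (rad/s): [2.79, 2.79, 3.14, 3.14, 3.14, 3.14].

### API

Orientations are given as a unit quaternion [x, y, z, w].
In Python, from station import readout, cams, sign_off gives the robot as it stands.
- The arm moves only by the tool send_rows, never from a script. Its argument "commands" is text: rows parted by semicolons, each of 5 numbers parted by spaces: the finger opening in mm, from 0 to 85.4, then the shift along the tool's x, y, z each as a share of 0.02 m, from -1 to 1, then the turn about the tool's z as a share of 4 degrees, from -1 to 1. In form: grip dx dy dz spin; .... A call has 1 to 20 rows; each row shifts and turns the commanded pose from where the row before left it, along the tool's axes as they then stand; what a row does not reach is not made up. A row lasts 1/12 s, in which the tool goes at most 41.7 mm and 7.16 degrees, less where a joint would pass 70% of its speed; a pose out of reach is approached as far as the arm can. A call with a number of a shift or a turn outside -1 to 1 is refused whole. A call with a gripper value outside its range is refused whole. The fingers move at their own pace and stop on an object; "grip_force" is the grip in N (left out, the last holds). Time passes only in rows, so rows that do not move let the fingers close. It gives the time, the measured TCP pose, the force, the opening and the grip force at its end, in the units of the state.
- readout.sense(): the state, without advancing time (a new reading comes with each control period).
- cams.snapshot(name): name is "scene" or "top" or "wrist"; returns a dict with "pixels" (384x512x3 uint8, red, green, blue), "intrinsics" (3x3 intrinsics, pixels), "eye" and "rotation" of the camera in the world. Camera axes: x right, y down, z forward; pixel columns grow to the right and rows downward; lengths in m; the calibration is good to about 2 mm. The wrist camera is an equidistant fisheye: a pixel r from the principal point sees the ray r / f radians off the axis. A picture is of the moment at which its call begins. There is no depth.
- sign_off(): hands the job in; it is judged then, once.
The state is a dict: "t": time; "q": joint angles; "qd": joint speeds; "tau": joint torques, N m; "tcp_pos": TCP position; "tool_rot": TCP orientation; "force": force on the tool from outside, world axes, zero at the start; "ft_torque": the same for the moment, N m; "finger_gap": opening from 0.0 (shut) to 1.0 (fully open); "gripper_force": force on a finger pad.
Only numpy, scipy, OpenCV 4.12 (cv2) and the standard library are available. Lean on these libraries where they do the work, as an engineer would, in place of code of your own. Each camera call takes 0.05 s, during which the arm holds its last target. There are 200 camera calls.

### The job

Charge the stopper hopper of the vial line: tip the steel cup over (its crank handle turns it) until all four stoppers have dropped into the tilted hopper, then swing the cup back fully upright. Then take up the white cover plate (its rib is the grip), tilt it to match the hopper's sloped mouth, and lay it centred and square over the mouth, pressed gently and flush all round. Finish while still gripping the cover and holding it there with a light push, and leave the two vials and the loose star knob where they are.

Things in the scene. Friction and masses are not known exactly. Their poses are not given: they have to be found in the camera images.
- station: Fixed charging station on the table: steel base 240 x 220 mm, 10 mm thick, with white side plates that carry the hopper and, behind and above it, the tipping cup. Origin on the table under the hopper's tilt axis; z up, x points from the hopper towards the cup (away from the robot), y along both axles. The pair of tall side plates stands at x +45 to +79 mm (to +30 at the axle), y +-83 to +-93 mm, up to 205 mm high. Position and yaw vary.
- hopper: Open-topped aluminium box, outside 110 x 110 mm, 70 mm deep, walls 5 mm, clamped at a slope of 0.26 to 0.46 rad that varies (it does not yield when pressed). Origin at the box's middle, on its tilt axis 80 mm above the table; z is the outward normal of its mouth, leaning to the station's -x side (towards the robot); x points up the slope, y level.
- mouth (a point): Centre of the hopper's mouth, in the plane of its rim (35 mm along z from the hopper's origin). z is the outward normal of the rim plane, x points up the slope, y level.
- pivot (a point): Middle of the cup's pivot axle, 190 mm above the table, 40 mm along x from the station's origin; axes as the station's (axle along y).
- cup (a joint): Tip angle of the steel cup, rad: 0 upright (lower stop; starts there), growing as it tips towards hopper and robot (about the station's -y) to a stop at 2.45. Beyond 2.3 it drains in about a second. Axle friction 0.1 N m. The cup (76 mm across the rim, 60 mm high, open top) is on the axle's +x side: upright, its axis is 42 mm from the axle, rim 25 mm above it, underside 35 mm below.
- crank_grip (a point): Middle of the crank's black handle, a round bar 16 mm thick along the station's y, free length 50 mm, joined to the crank arm at its +y end (arm 26 mm from this point, 6 mm thick). It lies 70 mm from the axle's line and 134 mm to the -y side of the cup's middle; with the cup upright it leans 35 degrees from straight up to the station's +x side, and it swings over the top and down to the -x side as the cup tips. Turns with the cup.
- cover: White plastic cover plate, 120 x 120 x 6 mm, 105 to 210 g, lying flat on the table with an upright grip rib on its middle: 46 mm long along x, 12 mm thick along y, its top 40 mm above the underside. Origin at the centre of the underside; z points out through the rib. May go on the mouth either way round (half turn); the rib runs up the slope when square. Position and yaw vary.
- stopper1: Stopper: grey flanged plug, 19 mm across, 14 mm high, 10 g, one of four alike standing in the cup. Origin at the centre of its flange's outer face.
- stopper2: Stopper: grey flanged plug, 19 mm across, 14 mm high, 10 g, one of four alike standing in the cup. Origin at the centre of its flange's outer face.
- stopper3: Stopper: grey flanged plug, 19 mm across, 14 mm high, 10 g, one of four alike standing in the cup. Origin at the centre of its flange's outer face.
- stopper4: Stopper: grey flanged plug, 19 mm across, 14 mm high, 10 g, one of four alike standing in the cup. Origin at the centre of its flange's outer face.
- vial_a: Bystander: small glass vial with white cap, 26 mm across, 45 mm high, standing. Origin at the centre of its underside.
- vial_b: Bystander: like vial_a.
- loose_knob: Bystander: black star knob lying on its face, 50 mm across, 36 mm high with its stud. Origin at the centre of its underside.
There are look-alikes about, which are no part of the job. Several things have the shape of the cover; the one meant has the colours described above.

How it is judged:
By the outcome, as a careful person would: the job done as asked, in the order asked, and still so for the second after the job is handed in, while the arm keeps its last pose, push and grip.
It also fails if it takes over 69 s, if anything falls off the work surface, if the arm or the gripper's body presses on something with over 40 N, if the wrist force passes 120 N, or if a joint passes its speed limit or range.

## Working session

There is one attempt and no reset: what is moved stays moved. The work goes in short steps, Python scripts to look and compute and a tool call to move; the robot and the scene stay as the last step left them, time stands still between calls to the robot, and variables do not carry over. Pictures are saved under pics/ and viewed, at most 10 in all, crops included, and the job is handed in when it is done.

Besides the shell and the picture viewer there is one more tool, called after "Emit:" in YAML: its name, and indented under it one key for each argument. send_rows: Moves the arm, as the interface text tells. Its arguments: {"type":"object","properties":{"commands":{"type":"string"},"grip_force":{"type":"number"}},"required":["commands"]}

```bash
mkdir -p pics
cat > h.py <<'E'
import numpy as np, cv2
from station import readout, cams
def snap(n):
    d=cams.snapshot(n); np.savez(f'{n}.npz',**d); return d
def load(n): return dict(np.load(f'{n}.npz'))
def ray(d,u,v):
    K=d['intrinsics']; r=np.array([(u-K[0,2])/K[0,0],(v-K[1,2])/K[1,1],1.]); return d['rotation']@r
def on_z(d,u,v,z):
    r=ray(d,u,v); e=d['eye']; return e+r*(z-e[2])/r[2]
def proj(d,p):
    c=d['rotation'].T@(np.asarray(p,float)-d['eye']); q=d['intrinsics']@c; return q[:2]/q[2]
def tri(d1,p1,d2,p2):
    a=ray(d1,*p1);b=ray(d2,*p2);s=np.linalg.lstsq(np.c_[a,-b],d2['eye']-d1['eye'],rcond=None)[0]
    x=d1['eye']+a*s[0];y=d2['eye']+b*s[1];return (x+y)/2,np.linalg.norm(x-y)
E
python3 - <<'E'
from h import *
s=readout.sense()
for k in('t','q','tcp_pos','tool_rot','force','finger_gap'):print(k,np.round(s[k],4))
for n in('scene','top'):
    d=snap(n); print(n,d['eye'].round(3),d['rotation'].round(3).tolist(),d['intrinsics'].round(1).tolist())
    cv2.imwrite(f'pics/{n}1.png',cv2.resize(d['pixels'][...,::-1],(800,600),interpolation=cv2.INTER_CUBIC))
E
```

```text
t 0.0
q [-1.4755  0.5285  1.4339  0.      1.1814 -0.1785]
tcp_pos [ 0.169  -0.601   0.2383]
tool_rot [ 0.9906  0.1365  0.     -0.0011]
force [ 0.4563 -0.0101 -0.3077]
finger_gap 1.0006
scene [1.238 0.363 0.903] [0.463, 0.784, -0.354, -0.213] [[366.8, 0.0, 252.0], [0.0, 366.8, 192.2], [0.0, 0.0, 1.0]]
top [ 0.224 -0.062  1.392] [0.733, -0.672, 0.071, -0.074] [[401.9, 0.0, 254.6], [0.0, 401.9, 191.5], [0.0, 0.0, 1.0]]
```

View pics/scene1.png

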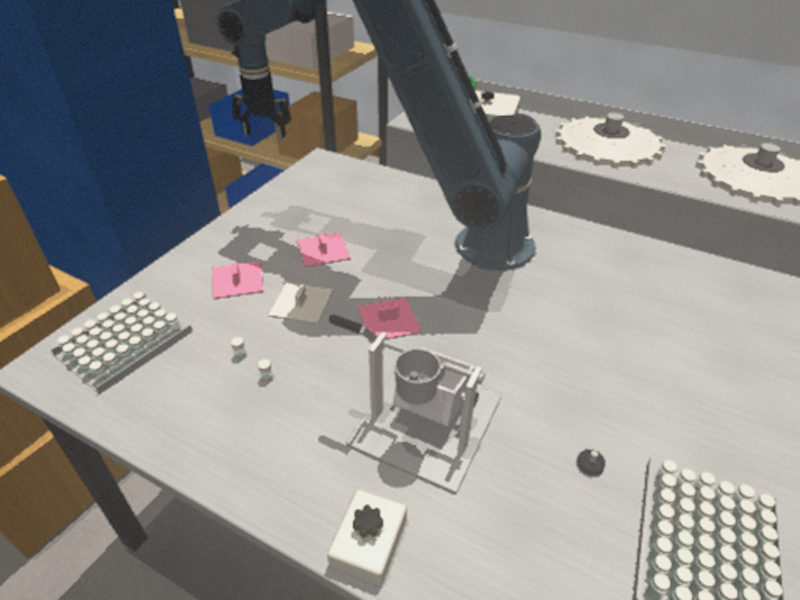

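View pics/top1.png

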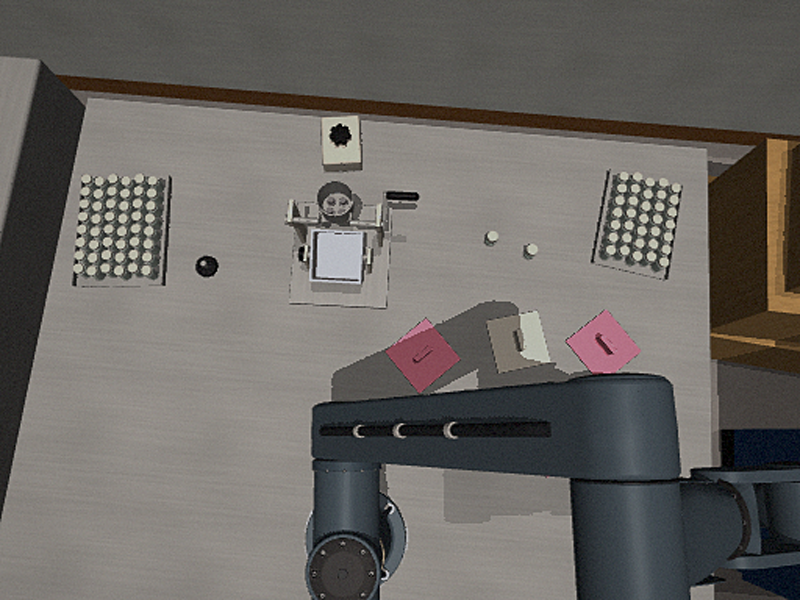

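The top view (800x600) shows the station at (338,250), its crank handle at (402,195), the vials at (491,238) and (530,250), and the knob at (207,266). Three things in it have the shape of the cover: pink at (423,355), white half in shadow at (518,341), and pink at (603,343). Only the white one fits the description. In the scene view it is at (300,302). I'll confirm it in one enlarged crop together with the station.

Run:
```python
from h import *
t=load('top')['pixels'];s=load('scene')['pixels']
f=lambda im,u,v,w,h,k:cv2.resize(im[v:v+h,u:u+w,::-1],None,fx=k,fy=k,interpolation=cv2.INTER_CUBIC)
a=f(t,175,110,100,90,4);b=f(s,200,205,130,112,3);c=f(t,300,190,60,50,4);e=f(s,165,175,60,50,4)
M=np.zeros((590,800,3),np.uint8)
for im,x,y in((a,0,0),(b,402,0),(c,0,370),(e,402,370)):
    M[y:y+im.shape[0],x:x+im.shape[1]]=im[:590-y,:800-x]
cv2.imwrite('pics/crop1.png',M)
```

```text
(no output)
```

View pics/crop1.png

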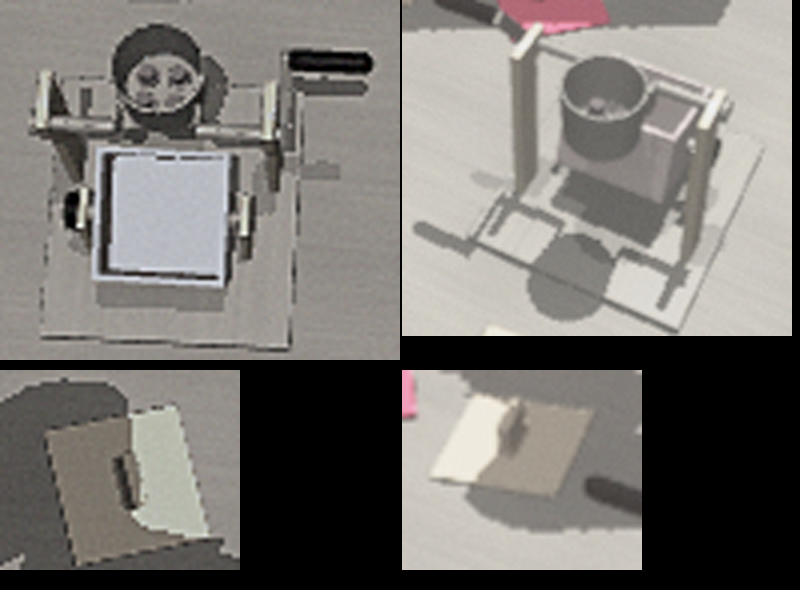

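The crop's bottom row shows the white cover, half in shadow, at top px (332,219) and scene px (192,194), clear of the pink ones. The hopper rim and crank handle are sharp in the top crop, so I'll fit the station pose to the picked points.

```bash
cat > fit.py <<'E'
from h import *
from scipy.optimize import least_squares
def pts(p):
    x,y,w,s=p; R=np.array([[np.cos(w),-np.sin(w),0],[np.sin(w),np.cos(w),0],[0,0,1]]);o=np.array([x,y,0])
    hx=np.array([np.cos(s),0,np.sin(s)]);hz=np.array([-np.sin(s),0,np.cos(s)]);Y=np.array([0,1.,0])
    m=np.array([0,0,.08])+.035*hz
    c=[m+.055*(a*hx+b*Y) for a,b in((1,1),(1,-1),(-1,-1),(-1,1))]
    g=np.array([.04+.07*np.sin(.611),-.134,.19+.07*np.cos(.611)])
    return o+(R@np.array(c+[g+.025*Y,g-.025*Y,m,g,[.04,0,.19]]).T).T,R,(R@hx,R@hz)
E
python3 - <<'E'
from fit import *
t=load('top')
A=np.array([[97,147],[232,152],[226,287],[92,280],[290,60],[373,63]])/4+[175,110]-.125*3
fun=lambda p:np.ravel([proj(t,q)-a for q,a in zip(pts(p)[0],A)])
r=least_squares(fun,[.55,.07,0,.36]);print('x y yaw slope',r.x.round(4));print(r.fun.reshape(-1,2).round(2).tolist())
P,R,h=pts(r.x)
print('mouth',P[6].round(4),'grip',P[7].round(4),'pivot',P[8].round(4))
s=load('scene');print('scene px x1.5625',[(proj(s,q)*1.5625).round(0).tolist() for q in P])
print([on_z(t,*(np.array(q)/4+[175,110]),.01).round(3).tolist() for q in((42,336),(290,348))])
C=np.array([on_z(t,*(np.array(q)/4+[300,190]-.375),.006) for q in((47,63),(177,37),(208,168),(77,195))])
print('cover',C.round(4).tolist(),C.mean(0).round(4),[np.linalg.norm(C[i]-C[i-1]).round(4) for i in range(4)])
print('edge yaw',[np.degrees(np.arctan2(*(C[a]-C[b])[[1,0]])).round(1) for a,b in((0,3),(1,2))])
np.save('st.npy',r.x)
sr=readout.sense();from scipy.spatial.transform import Rotation as Ro;print(Ro.from_quat(sr['tool_rot']).as_matrix().round(3).tolist())
E
```

```text
Traceback (most recent call last):
  File "h.py", line 11, in proj
    c=d['rotation'].T@(np.asarray(p,float)-d['eye']); q=d['intrinsics']@c; return q[:2]/q[2]
      ~~~~~~~~~~~~~~~^^~~~~~~~~~~~~~~~~~~~~~~~~~~~~~
ValueError: matmul: Input operand 1 has a mismatch in its core dimension 0, with gufunc signature (n?,k),(k,m?)->(n?,m?) (size 3 is different from 4)
```

```bash
python3 - <<'E'
s=open('h.py').read()
s=s.replace("d=cams.snapshot(n); np","d=dict(cams.snapshot(n)); d['rotation']=Ro.from_quat(d['rotation']).as_matrix(); np").replace("import numpy as np, cv2","import numpy as np, cv2\nfrom scipy.spatial.transform import Rotation as Ro")
s=s.replace("def load(n): return dict(np.load(f'{n}.npz'))","def load(n):\n    d=dict(np.load(f'{n}.npz'))\n    if d['rotation'].shape==(4,): d['rotation']=Ro.from_quat(d['rotation']).as_matrix()\n    return d")
open('h.py','w').write(s)
E
cat > m1.py <<'E'
from fit import *
t=load('top')
A=np.array([[97,147],[232,152],[226,287],[92,280],[290,60],[373,63]])/4+[175,110]-.125*3
fun=lambda p:np.ravel([proj(t,q)-a for q,a in zip(pts(p)[0],A)])
r=least_squares(fun,[.55,.07,0,.36]);print('x y yaw slope',r.x.round(4));print(r.fun.reshape(-1,2).round(2).tolist())
P,R,h=pts(r.x)
print('mouth',P[6].round(4),'grip',P[7].round(4),'pivot',P[8].round(4))
s=load('scene');print('scene px x1.5625',[(proj(s,q)*1.5625).round(0).tolist() for q in P])
print([on_z(t,*(np.array(q)/4+[175,110]),.01).round(3).tolist() for q in((42,336),(290,348))])
C=np.array([on_z(t,*(np.array(q)/4+[300,190]-.375),.006) for q in((47,63),(177,37),(208,168),(77,195))])
print('cover',C.round(4).tolist(),C.mean(0).round(4),[np.linalg.norm(C[i]-C[i-1]).round(4) for i in range(4)])
print('edge yaw',[np.degrees(np.arctan2(*(C[a]-C[b])[[1,0]])).round(1) for a,b in((0,3),(1,2))])
np.save('st.npy',r.x)
sr=readout.sense();print(Ro.from_quat(sr['tool_rot']).as_matrix().round(3).tolist())
E
python3 m1.py
```

```text
x y yaw slope [0.5815 0.0924 0.04   0.2851]
[[0.14, -0.13], [-0.17, 0.18], [-0.06, -0.14], [0.21, 0.06], [2.03, 0.02], [-2.14, 0.04]]
mouth [0.5716 0.092  0.1136] grip [ 0.6669 -0.0383  0.2473] pivot [0.6214 0.094  0.19  ]
scene px x1.5625 [[453.0, 393.0], [396.0, 371.0], [420.0, 346.0], [473.0, 365.0], [358.0, 327.0], [331.0, 318.0], [435.0, 368.0], [344.0, 323.0], [426.0, 357.0]]
[[0.482, 0.196, 0.01], [0.49, -0.021, 0.01]]
cover [[0.4806, -0.2466, 0.006], [0.5137, -0.3591, 0.006], [0.4009, -0.3906, 0.006], [0.3678, -0.279, 0.006]] [ 0.4408 -0.3188  0.006 ] [np.float64(0.1173), np.float64(0.1172), np.float64(0.1171), np.float64(0.1163)]
edge yaw [np.float64(16.0), np.float64(15.6)]
[[0.963, 0.27, -0.0], [0.27, -0.963, 0.002], [0.0, -0.002, -1.0]]
```

The station fits to about 0.2 px: slope about 0.29 rad, yaw 0.04. The cover has 117–120 mm sides and lies at (0.441,-0.319), yaw 16°. First I turn the tool so the fingers close across the crank bar, rising on the way.

Emit:
send_rows:
  commands: "85 0 0 -0.27 -1;85 0 0 -0.27 -1;85 0 0 -0.27 -1;85 0 0 -0.27 -1;85 0 0 -0.27 -1;85 0 0 -0.27 -1;85 0 0 -0.27 -1;85 0 0 -0.27 -1;85 0 0 -0.27 -1;85 0 0 -0.27 -1;85 0 0 -0.27 -1;85 0 0 -0.27 -1;85 0 0 -0.27 -1;85 0 0 -0.27 -1;85 0 0 -0.27 -1;85 0 0 -0.27 -1;85 0 0 -0.27 -1;85 0 0 -0.27 -1;85 0 0 -0.27 -1;85 0 0 0 -0.15"
  grip_force: 30

```text
t: 1.77
tcp_pos: [0.1691, -0.602, 0.3426]
tool_rot: [0.692, 0.722, -0.0, 0.0]
force: [0.6, -0.1, 0.9]
finger_gap: 0.998
gripper_force: 0.0
```

Emit:
send_rows:
  commands: "85 0.958 0.93 0 0;85 0.958 0.93 0 0;85 0.958 0.93 0 0;85 0.958 0.93 0 0;85 0.958 0.93 0 0;85 0.958 0.93 0 0;85 0.958 0.93 0 0;85 0.958 0.93 0 0;85 0.958 0.93 0 0;85 0.958 0.93 0 0;85 0.958 0.93 0 0;85 0.958 0.93 0 0;85 0.958 0.93 0 0;85 0.958 0.93 0 0;85 0.958 0.93 0 0;85 0.958 0.93 0 0;85 0.958 0.93 0 0;85 0.958 0.93 0 0;85 0.958 0.93 0 0;85 0.958 0.93 0 0"

```text
t: 3.43
tcp_pos: [0.5259, -0.2026, 0.3412]
tool_rot: [0.693, 0.721, -0.0, -0.001]
force: [-0.3, 1.2, -0.2]
finger_gap: 0.998
gripper_force: 0.0
```

Emit:
send_rows:
  commands: "85 0.958 0.93 0 0;85 0.958 0.93 0 0;85 0.958 0.93 0 0;85 0.958 0.93 0 0;85 0.958 0.93 0 0;85 0.958 0.93 0 0;85 0.958 0.93 0 0;85 0.958 0.93 0 0;85 0 0 0 0;85 0 0 0 0;85 0 0 0 0"

```text
t: 4.35
tcp_pos: [0.6673, -0.0451, 0.3411]
tool_rot: [0.693, 0.721, -0.001, -0.001]
force: [0.4, -0.3, -0.3]
finger_gap: 0.995
gripper_force: 0.0
```

Run:
```python
from h import *
s=readout.sense();print(s['tcp_pos'],s['force'])
d=snap('wrist');print(d['eye'],d['rotation'].round(3).tolist(),d['intrinsics'].tolist())
cv2.imwrite('pics/w1.png',cv2.resize(d['pixels'][...,::-1],(768,576),interpolation=cv2.INTER_CUBIC))
```

```text
[ 0.66731247 -0.04508616  0.34106986] [ 0.35442135 -0.30985848 -0.29982624]
[0.66501411 0.02250053 0.47535945] [[0.999, 0.038, 0.009], [0.039, -0.964, -0.264], [-0.002, 0.264, -0.965]] [[297.3186396354542, 0.0, 253.3803809959857], [0.0, 297.3186396354542, 189.41888676438106], [0.0, 0.0, 1.0]]
```

View pics/w1.png

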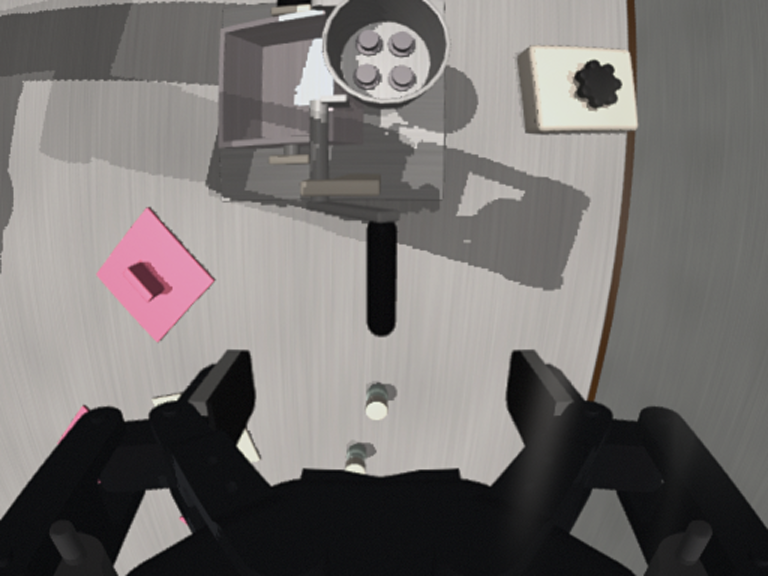

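The wrist view shows the bar at (381,222)–(381,335) and the jaws at columns 245–515, so it is centred. The four stoppers are in the cup at about (386,60). Going down and gripping.

Emit:
send_rows:
  commands: "85 0 0 0.9 0;85 0 0 0.9 0;85 0 0 0.9 0;85 0 0 0.9 0;85 0 0 0.9 0;85 0 0 0.85 0;50 0 0 0 0;30 0 0 0 0;10 0 0 0 0;10 0 0 0 0;10 0 0 0 0;10 0 0 0 0;10 0 0 0 0;10 0 0 0 0;10 0 0 0 0;10 0 0 0 0"
  grip_force: 20

```text
t: 5.73
tcp_pos: [0.6676, -0.0452, 0.2363]
tool_rot: [0.693, 0.721, -0.0, 0.0]
force: [-4.4, -0.7, 5.9]
finger_gap: 0.179
gripper_force: 20.8
```

Run:
```python
# arc plan: offsets from handle start in station xz; tool y=station x, tool z=-z
import numpy as np
th=np.radians(35)-np.linspace(0,2.45,37)
x=.07*np.sin(th);z=.07*np.cos(th)
print(';'.join(f'10 0 {a/.02:.2f} {-b/.02:.2f} 0' for a,b in zip(np.diff(x),np.diff(z))))
```

```text
10 0 -0.20 -0.13 0;10 0 -0.21 -0.12 0;10 0 -0.22 -0.10 0;10 0 -0.22 -0.09 0;10 0 -0.23 -0.07 0;10 0 -0.23 -0.06 0;10 0 -0.23 -0.04 0;10 0 -0.24 -0.02 0;10 0 -0.24 -0.01 0;10 0 -0.24 0.01 0;10 0 -0.24 0.02 0;10 0 -0.23 0.04 0;10 0 -0.23 0.06 0;10 0 -0.23 0.07 0;10 0 -0.22 0.09 0;10 0 -0.22 0.10 0;10 0 -0.21 0.12 0;10 0 -0.20 0.13 0;10 0 -0.19 0.14 0;10 0 -0.18 0.16 0;10 0 -0.17 0.17 0;10 0 -0.16 0.18 0;10 0 -0.14 0.19 0;10 0 -0.13 0.20 0;10 0 -0.12 0.21 0;10 0 -0.10 0.21 0;10 0 -0.09 0.22 0;10 0 -0.07 0.23 0;10 0 -0.06 0.23 0;10 0 -0.04 0.23 0;10 0 -0.03 0.24 0;10 0 -0.01 0.24 0;10 0 0.01 0.24 0;10 0 0.02 0.24 0;10 0 0.04 0.23 0;10 0 0.06 0.23 0
```

Emit:
send_rows:
  commands: "10 0 -0.20 -0.13 0;10 0 -0.21 -0.12 0;10 0 -0.22 -0.10 0;10 0 -0.22 -0.09 0;10 0 -0.23 -0.07 0;10 0 -0.23 -0.06 0;10 0 -0.23 -0.04 0;10 0 -0.24 -0.02 0;10 0 -0.24 -0.01 0;10 0 -0.24 0.01 0;10 0 -0.24 0.02 0;10 0 -0.23 0.04 0"

```text
t: 6.73
tcp_pos: [0.6184, -0.0469, 0.2503]
tool_rot: [0.693, 0.721, 0.005, 0.006]
force: [5.2, 2.3, 6.1]
finger_gap: 0.182
gripper_force: 20.3
```

Emit:
send_rows:
  commands: "10 0 -0.23 0.06 0;10 0 -0.23 0.07 0;10 0 -0.22 0.09 0;10 0 -0.22 0.10 0;10 0 -0.21 0.12 0;10 0 -0.20 0.13 0;10 0 -0.19 0.14 0;10 0 -0.18 0.16 0;10 0 -0.17 0.17 0;10 0 -0.16 0.18 0;10 0 -0.14 0.19 0;10 0 -0.13 0.20 0"

```text
t: 7.73
tcp_pos: [0.568, -0.0489, 0.2139]
tool_rot: [0.693, 0.721, 0.0, 0.0]
force: [4.8, 1.3, 3.7]
finger_gap: 0.178
gripper_force: 21.8
```

Emit:
send_rows:
  commands: "10 0 -0.12 0.21 0;10 0 -0.10 0.21 0;10 0 -0.09 0.22 0;10 0 -0.07 0.23 0;10 0 -0.06 0.23 0;10 0 -0.04 0.23 0;10 0 -0.03 0.24 0;10 0 -0.01 0.24 0;10 0 0.01 0.24 0;10 0 0.02 0.24 0;10 0 0.04 0.23 0;10 0 0 0 0;10 0 0 0 0;10 0 0 0 0"

```text
t: 8.9
tcp_pos: [0.5582, -0.0493, 0.163]
tool_rot: [0.693, 0.721, -0.001, -0.001]
force: [3.2, -0.4, -0.9]
finger_gap: 0.182
gripper_force: 23.0
```

Run:
```python
from h import *
from fit import pts
s=readout.sense();P=pts(np.load('st.npy'))[0];p=s['tcp_pos']+[0,0,.011]-P[8]
print(s['tcp_pos'],s['force'],p,'angle',np.arctan2(-p[0]-.04*.14,p[2])+np.radians(35),np.hypot(p[0],p[2]))
d=snap('top');cv2.imwrite('pics/t2.png',cv2.resize(d['pixels'][100:200,160:290,::-1],None,fx=6,fy=6,interpolation=cv2.INTER_CUBIC))
```

```text
[ 0.55816331 -0.04931625  0.16299285] [ 3.22587683 -0.41049083 -0.85580653] [-0.06325719 -0.14329276 -0.01600715] angle 2.4524676597809734 0.06525106235060511
```

View pics/t2.png

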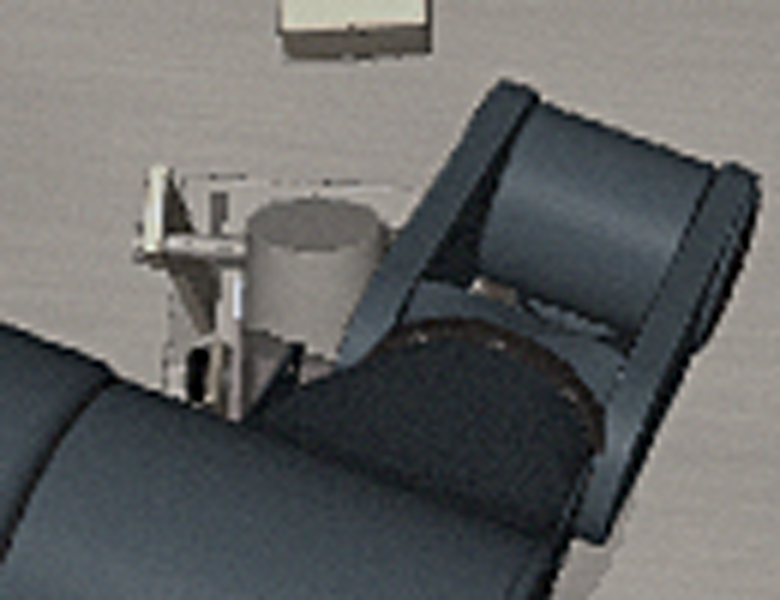

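The cup, at (315,270) in the crop, is upside down over the hopper. I nudge it towards the stop and let it drain.

Emit:
send_rows:
  commands: "10 0 0.03 0.13 0;10 0 0.03 0.12 0;10 0 0 0 0;10 0 0 0 0;10 0 0 0 0;10 0 0 0 0;10 0 0 0 0;10 0 0 0 0;10 0 0 0 0;10 0 0 0 0;10 0 0 0 0;10 0 0 0 0;10 0 0 0 0;10 0 0 0 0;10 0 0 0 0;10 0 0 0 0;10 0 0 0 0;10 0 0 0 0;10 0 0 0 0;10 0 0 0 0"

```text
t: 10.62
tcp_pos: [0.5591, -0.0492, 0.1583]
tool_rot: [0.693, 0.721, -0.001, -0.001]
force: [-3.4, -3.3, -0.6]
finger_gap: 0.177
gripper_force: 23.1
```

Draining is done, so I swing the cup back along the same arc.

Emit:
send_rows:
  commands: "10 0 -0.06 -0.25 0;10 0 -0.04 -0.23 0;10 0 -0.02 -0.24 0;10 0 -0.01 -0.24 0;10 0 0.01 -0.24 0;10 0 0.03 -0.24 0;10 0 0.04 -0.23 0;10 0 0.06 -0.23 0;10 0 0.07 -0.23 0;10 0 0.09 -0.22 0;10 0 0.10 -0.21 0;10 0 0.12 -0.21 0;10 0 0.13 -0.20 0;10 0 0.14 -0.19 0;10 0 0.16 -0.18 0;10 0 0.17 -0.17 0;10 0 0.18 -0.16 0;10 0 0.19 -0.14 0;10 0 0.20 -0.13 0;10 0 0.21 -0.12 0"

```text
t: 12.28
tcp_pos: [0.5913, -0.0482, 0.2418]
tool_rot: [0.692, 0.721, -0.004, -0.003]
force: [-12.1, -3.5, 9.9]
finger_gap: 0.181
gripper_force: 20.4
```

Emit:
send_rows:
  commands: "10 0 0.22 -0.10 0;10 0 0.22 -0.09 0;10 0 0.23 -0.07 0;10 0 0.23 -0.06 0;10 0 0.23 -0.04 0;10 0 0.24 -0.02 0;10 0 0.24 -0.01 0;10 0 0.24 0.01 0;10 0 0.24 0.02 0;10 0 0.23 0.04 0;10 0 0.23 0.06 0;10 0 0.23 0.07 0;10 0 0.22 0.09 0;10 0 0.22 0.10 0;10 0 0.21 0.12 0;10 0 0.20 0.13 0;10 0 0.12 0.08 0;10 0 0.1 0.08 0;10 0 0 0 0;10 0 0 0 0"

```text
t: 13.95
tcp_pos: [0.6679, -0.0449, 0.2344]
tool_rot: [0.693, 0.721, -0.004, -0.003]
force: [-17.5, -3.1, 17.9]
finger_gap: 0.178
gripper_force: 23.3
```

The reaction shows the cup against its lower stop. I release and rise.

Emit:
send_rows:
  commands: "30 0 0 0 0;60 0 0 0 0;85 0 0 0 0;85 0 0 0 0;85 0 0 0 0;85 0 0 0 0;85 0 0 -0.8 0;85 0 0 -0.9 0;85 0 0 -1 0;85 0 0 -1 0;85 0 0 -1 0;85 0 0 -1 0;85 -1 -0.5 0 0;85 -1 -0.5 0 0;85 -1 -0.5 0 0;85 0 0 0 0"

```text
t: 15.28
tcp_pos: [0.6437, -0.1093, 0.3457]
tool_rot: [0.694, 0.72, -0.001, 0.0]
force: [-0.8, 0.0, 0.2]
finger_gap: 1.001
gripper_force: 0.0
```

Run:
```python
from h import *
s=readout.sense();print(s['t'],s['tcp_pos'],s['force'])
d=snap('top');t=d['pixels'][105:195,170:290,::-1]
w=snap('wrist')['pixels'][0:170,:,::-1]
M=np.zeros((600,720,3),np.uint8);M[:360,:480]=cv2.resize(t,(480,360),interpolation=cv2.INTER_CUBIC);M[361:600]=cv2.resize(w,(720,239))
cv2.imwrite('pics/t3.png',M)
```

```text
15.2833 [ 0.64374123 -0.10926219  0.34567435] [-0.76635127  0.00409164  0.15855753]
```

View pics/t3.png

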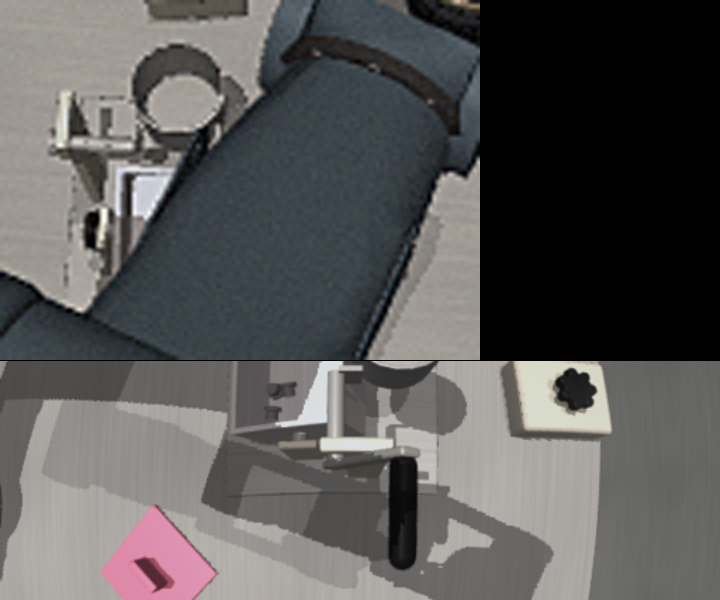

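The cup is empty and upright at (178,95). Stoppers can be seen in the hopper at (280,390)–(272,412). On to the white cover.

Emit:
send_rows:
  commands: "85 -0.916 -0.958 0 0;85 -0.916 -0.958 0 0;85 -0.916 -0.958 0 0;85 -0.916 -0.958 0 0;85 -0.916 -0.958 0 0;85 -0.916 -0.958 0 0;85 -0.916 -0.958 0 0;85 -0.916 -0.958 0 0;85 -0.916 -0.958 0 0;85 -0.916 -0.958 0 0;85 -0.916 -0.958 0 0;85 0 0 0 1;85 0 0 0 1;85 0 0 0 1;85 0 0 0 1;85 0 0 0 1;85 0 0 0 1;85 0 0 0 1;85 0 0 0 1;85 0 0 0 1"

```text
t: 17.05
tcp_pos: [0.4433, -0.3148, 0.3456]
tool_rot: [0.882, 0.471, 0.0, -0.0]
force: [-0.3, 0.3, 0.2]
finger_gap: 0.99
gripper_force: 0.0
```

Emit:
send_rows:
  commands: "85 0 0 0.8 1;85 0 0 0.8 1;85 0 0 0.8 1;85 0 0 0.8 1;85 0 0 0.8 1;85 0 0 0.8 1;85 0 0 0.8 1;85 0 0 0.8 1;85 0 0 0.8 1;85 0 0 0.8 1;85 0 0 0 0.1;85 0 0 0 0;85 0 0 0 0"

```text
t: 18.13
tcp_pos: [0.4432, -0.3157, 0.1864]
tool_rot: [0.99, 0.139, 0.001, 0.001]
force: [0.7, -0.3, 0.3]
finger_gap: 0.995
gripper_force: 0.0
```

Run:
```python
from h import *
s=readout.sense();print(s['t'],s['tcp_pos'],s['tool_rot'],s['force'])
d=snap('wrist')
cv2.imwrite('pics/w2.png',cv2.resize(d['pixels'][...,::-1],(768,576),interpolation=cv2.INTER_CUBIC))
```

```text
18.1333 [ 0.44321689 -0.31569674  0.186362  ] [9.90254543e-01 1.39267435e-01 5.09145932e-04 5.12099100e-04] [ 0.71086007 -0.31540068  0.28695937]
```

View pics/w2.png

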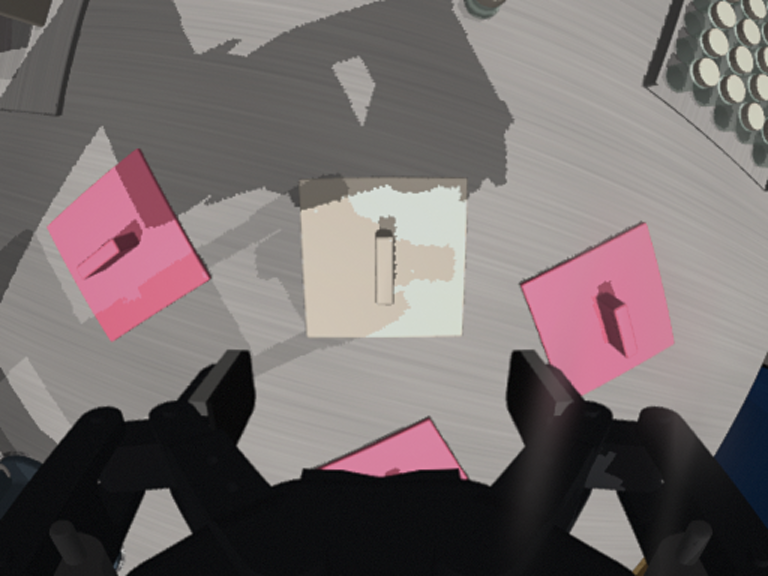

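```bash
cat >> h.py <<'E'
def fray(d,u,v):
    K=d['intrinsics'];a=np.array([u-K[0,2],v-K[1,2]])/K[0,0];r=np.hypot(*a)
    return d['rotation']@np.r_[a/r*np.sin(r),np.cos(r)]
def fon_z(d,u,v,z):
    r=fray(d,u,v); e=d['eye']; return e+r*(z-e[2])/r[2]
E
python3 - <<'E'
from h import *
d=load('wrist');f=lambda q,z:np.array([fon_z(d,(a+.5)/1.5-.5,(b+.5)/1.5-.5,z) for a,b in q])
C=f(((300,180),(467,178),(463,336),(307,337)),.006);R=f(((377,233),(392,233),(393,305),(376,305)),.04)
for X in(C,R):
    print(X.mean(0).round(4),[np.linalg.norm(X[i]-X[i-1]).round(4) for i in range(4)],'yaw',[np.degrees(np.arctan2(*(X[a]-X[b])[[1,0]])).round(2) for a,b in((0,3),(1,2))])
s=readout.sense();T=Ro.from_quat(s['tool_rot']).as_matrix();print('tool x yaw',np.degrees(np.arctan2(T[1,0],T[0,0])))
for X in(C,R):print('tool-frame shift',(T.T@(X.mean(0)-s['tcp_pos'])).round(4))
E
```

```text
[ 0.443  -0.3181  0.006 ] [np.float64(0.1183), np.float64(0.1182), np.float64(0.1192), np.float64(0.1197)] yaw [np.float64(16.25), np.float64(16.99)]
[ 0.4441 -0.3175  0.04  ] [np.float64(0.048), np.float64(0.0095), np.float64(0.048), np.float64(0.0112)] yaw [np.float64(15.07), np.float64(17.12)]
tool x yaw 15.987751219917886
tool-frame shift [-0.001   0.0016  0.1807]
tool-frame shift [0.0002 0.0014 0.1467]
```

The cover centre is at (0.4435,-0.318), sides 118–120 mm, with the tool already square to within 0.5°. Going down 166 mm and gripping the rib.

Emit:
send_rows:
  commands: "85 -0.02 0.075 1 -0.1;85 0 0 1 0;85 0 0 1 0;85 0 0 1 0;85 0 0 1 0;85 0 0 1 0;85 0 0 1 0;85 0 0 0.8 0;85 0 0 0.5 0;85 0 0 0 0;50 0 0 0 0;25 0 0 0 0;5 0 0 0 0;5 0 0 0 0;5 0 0 0 0;5 0 0 0 0;5 0 0 0 0;5 0 0 0 0;5 0 0 0 0;5 0 0 0 0"
  grip_force: 25

```text
t: 19.85
tcp_pos: [0.4426, -0.3175, 0.0203]
tool_rot: [0.99, 0.142, 0.0, 0.001]
force: [-1.3, -0.8, 5.1]
finger_gap: 0.131
gripper_force: 27.0
```

The rib is held at 11–12 mm. I lift, square up to the station's yaw, and carry the cover to the robot side of the hopper, clear of the axle.

Emit:
send_rows:
  commands: "5 0 0 -0.5 0;5 0 0 -0.9 0.4;5 0 0 -1 0.4;5 0 0 -1 0.4;5 0 0 -1 0.4;5 0 0 -1 0.4;5 0 0 -1 0.4;5 0 0 -1 0.4;5 0 0 -1 0.4;5 0 0 -0.6 0.3;5 0.1 -0.4 0 0;5 0.21 -0.8 0 0;5 0.21 -0.85 0 0;5 0.21 -0.85 0 0;5 0.21 -0.85 0 0;5 0.21 -0.85 0 0;5 0.21 -0.85 0 0;5 0.21 -0.85 0 0;5 0.21 -0.85 0 0;5 0.21 -0.85 0 0"

```text
t: 21.52
tcp_pos: [0.4746, -0.1536, 0.1986]
tool_rot: [1.0, 0.02, -0.001, -0.001]
force: [-0.5, 0.1, -1.1]
finger_gap: 0.133
gripper_force: 26.0
```

Emit:
send_rows:
  commands: "5 0.21 -0.85 0 0;5 0.21 -0.85 0 0;5 0.21 -0.85 0 0;5 0.21 -0.85 0 0;5 0.21 -0.85 0 0;5 0.21 -0.85 0 0;5 0.21 -0.85 0 0;5 0.21 -0.85 0 0;5 0.21 -0.85 0 0;5 0.21 -0.85 0 0;5 0.21 -0.85 0 0;5 0.21 -0.85 0 0;5 0.21 -0.85 0 0;5 0.21 -0.85 0 0;5 0.21 -0.7 0 0;5 0.1 -0.44 0 0;5 0 0 0 0;5 0 0 0 0;5 0 0 0 0"

```text
t: 23.1
tcp_pos: [0.5295, 0.1071, 0.1993]
tool_rot: [1.0, 0.02, -0.001, 0.0]
force: [0.5, -0.2, -2.0]
finger_gap: 0.138
gripper_force: 26.0
```

Run:
```python
from h import *
from fit import pts
s=readout.sense();T=Ro.from_quat(s['tool_rot']).as_matrix();print(s['t'],s['tcp_pos'],s['force'],'yaw',np.degrees(np.arctan2(T[1,0],T[0,0])),'want',np.degrees(np.load('st.npy')[2]))
P,R,(hx,hz)=pts(np.load('st.npy'))
G=P[6]+.0313*hz-[0,0,.011];print('final TCP',G,'tool shift',T.T@(G-s['tcp_pos']))
d=snap('wrist');t=snap('top')['pixels'][90:210,160:320,::-1]
M=np.zeros((600,800,3),np.uint8);M[:,:]=0
w=d['pixels'][:260,:,::-1];M[:300,:590]=cv2.resize(w,(590,300));M[300:600,:400]=cv2.resize(t,(400,300),interpolation=cv2.INTER_CUBIC)
sc=snap('scene')['pixels'][180:300,190:350,::-1];M[300:600,400:]=cv2.resize(sc,(400,300),interpolation=cv2.INTER_CUBIC)
cv2.imwrite('pics/m4.png',M)
```

```text
23.1 [0.52953163 0.10705878 0.19927019] [ 0.48253098 -0.17529592 -1.97089016] yaw 2.289923265967288 want 2.294173069029129
final TCP [0.56282114 0.09162889 0.13262392] tool shift [0.03274001 0.01672733 0.06660546]
```

View pics/m4.png

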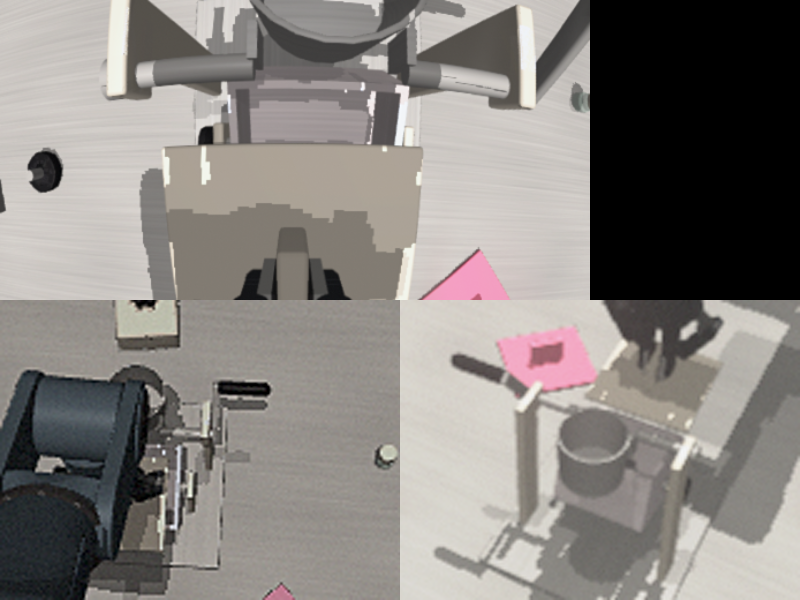

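The cover is held level and square on the robot side of the mouth. The cup is upright, clear of the path. I move 17 mm sideways, down 39 mm, then forward.

Emit:
send_rows:
  commands: "5 0 0.4 0.2 0;5 0 0.44 0.5 0;5 0 0 0.6 0;5 0 0 0.5 0;5 0 0 0.2 0;5 0.3 0 0 0;5 0.4 0 0 0;5 0.4 0 0 0;5 0.4 0 0 0;5 0.3 0 0 0;5 0 0 0 0;5 0 0 0 0;5 0 0 0 0"

```text
t: 24.33
tcp_pos: [0.5664, 0.0922, 0.1597]
tool_rot: [1.0, 0.02, -0.0, -0.0]
force: [0.6, 0.2, -2.4]
finger_gap: 0.135
gripper_force: 26.0
```

Run:
```python
from h import *
s=readout.sense();print(s['t'],s['tcp_pos'],s['force'])
d=snap('wrist')
cv2.imwrite('pics/w5.png',cv2.resize(d['pixels'][40:240,120:390,::-1],(780,578),interpolation=cv2.INTER_CUBIC))
```

```text
24.3333 [0.56642777 0.0922441  0.15965104] [ 0.5704973   0.24777698 -2.35363753]
```

View pics/w5.png

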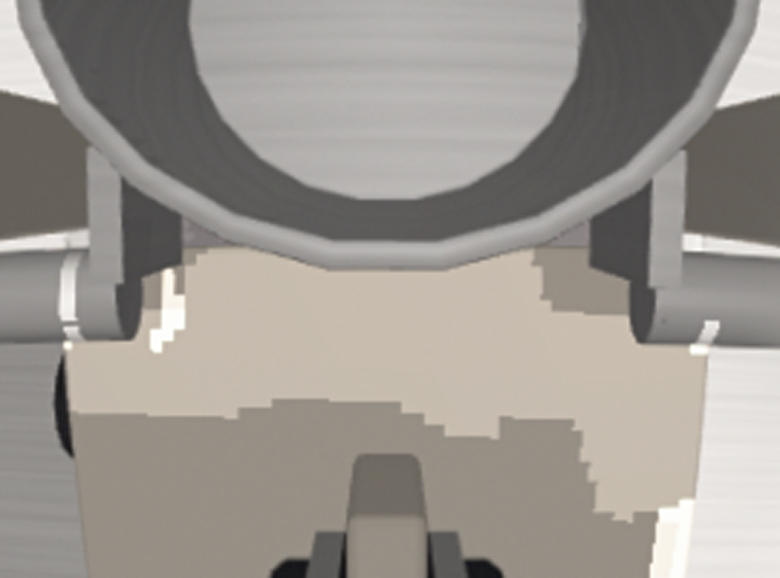

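The rib is centred on the cup and axle, both at column 387, and the cup is empty. Now I lower the cover so the upper rim tips it in the grip, watching the force.

Emit:
send_rows:
  commands: "5 0 0 0.2 0;5 0 0 0.15 0;5 0 0 0.1 0;5 0 0 0.1 0;5 0 0 0.1 0;5 0 0 0 0"
  grip_force: 20

```text
t: 24.88
tcp_pos: [0.5651, 0.0922, 0.1469]
tool_rot: [1.0, 0.02, -0.002, 0.0]
force: [-4.1, -0.3, 4.3]
finger_gap: 0.137
gripper_force: 27.1
```

Emit:
send_rows:
  commands: "5 -0.03 0 0.1 0;5 -0.03 0 0.1 0;5 -0.03 0 0.1 0;5 -0.03 0 0.1 0;5 0 0 0 0"

```text
t: 25.3
tcp_pos: [0.5628, 0.0921, 0.139]
tool_rot: [1.0, 0.02, -0.002, 0.0]
force: [-4.8, -0.5, 6.0]
finger_gap: 0.134
gripper_force: 27.9
```

Emit:
send_rows:
  commands: "5 -0.02 0 0.1 0;5 0 0 0.08 0;5 0 0 0.06 0;5 0 0 0 0"

```text
t: 25.63
tcp_pos: [0.5617, 0.0921, 0.1341]
tool_rot: [1.0, 0.02, -0.002, 0.0]
force: [-5.5, -0.8, 4.8]
finger_gap: 0.137
gripper_force: 28.5
```

Emit:
send_rows:
  commands: "5 0 0 0.05 0;5 0 0 0.05 0;5 0 0 0 0;5 0 0 0 0"

```text
t: 25.97
tcp_pos: [0.5615, 0.092, 0.1321]
tool_rot: [1.0, 0.02, -0.003, 0.0]
force: [-6.9, -0.8, 4.9]
finger_gap: 0.139
gripper_force: 28.7
```

Run:
```python
from h import *
s=readout.sense();print(s['t'],s['tcp_pos'],s['force'],s['ft_torque'])
d=snap('wrist')
a=cv2.resize(d['pixels'][40:240,120:390,::-1],(540,400),interpolation=cv2.INTER_CUBIC)
b=cv2.resize(snap('scene')['pixels'][215:290,240:315,::-1],(400,400),interpolation=cv2.INTER_CUBIC)
M=np.hstack([a,b])[:,:];cv2.imwrite('pics/m6.png',cv2.resize(M,(800,340)))
```

```text
25.9667 [0.5614516  0.09202942 0.13209003] [-6.93208631 -0.81336469  4.93448307] [-0.09922834  0.57250929  0.01041189]
```

View pics/m6.png

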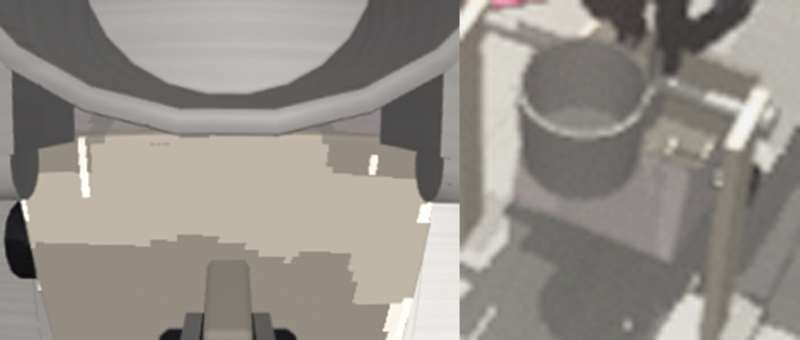

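The cover is tipping with a steady push of about 7 N. I keep lowering until the force rises, meaning it is flush.

Emit:
send_rows:
  commands: "5 0.03 0 0.05 0;5 0 0 0 0;5 0 0 0 0"

```text
t: 26.32
tcp_pos: [0.5613, 0.0921, 0.131]
tool_rot: [1.0, 0.02, -0.003, 0.0]
force: [-6.2, -1.7, 5.8]
finger_gap: 0.138
gripper_force: 29.0
```

Emit:
send_rows:
  commands: "5 0.02 0 0.05 0;5 0 0 0 0;5 0 0 0 0"

```text
t: 26.57
tcp_pos: [0.5613, 0.0921, 0.1304]
tool_rot: [1.0, 0.02, -0.004, 0.0]
force: [-8.8, -0.6, 10.3]
finger_gap: 0.132
gripper_force: 29.5
```

Run:
```python
from h import *
s=readout.sense();print(s['t'],s['tcp_pos'],s['force'],s['ft_torque'])
```

```text
26.5667 [0.56126002 0.09205446 0.13040127] [-8.77223151 -0.58864734 10.30964706] [-0.22239044  0.99323042 -0.04576127]
```

Emit:
send_rows:
  commands: "5 0 0 0.05 0;5 0 0 0 0;5 0 0 0 0;5 0 0 0 0"

```text
t: 26.9
tcp_pos: [0.5613, 0.0921, 0.1304]
tool_rot: [1.0, 0.02, -0.004, 0.0]
force: [-10.8, -1.0, 15.3]
finger_gap: 0.136
gripper_force: 30.3
```

Run:
```python
from h import *
s=readout.sense();print(s['t'],s['tcp_pos'],s['force'],s['ft_torque'],s['tool_rot'])
d=snap('wrist');g=cv2.cvtColor(d['pixels'],cv2.COLOR_RGB2GRAY)
# left/right plate side edges & upper edge: print profiles (native px)
f=lambda m:(m[0]*270/459+0,0)
for r in (150,165,180):print(r,'L',g[r,128:152].tolist(),'R',g[r,355:385].tolist())
for c in (185,235,300):print(c,'col',g[105:135,c].tolist())
```

```text
26.9 [0.56127682 0.09205609 0.13039551] [-10.81056485  -1.00060248  15.27744819] [-0.25379966  1.27982953 -0.00365717] [ 9.99786902e-01  2.03126121e-02 -3.67444997e-03  2.17280943e-04]
150 L [76, 75, 77, 76, 77, 79, 80, 80, 79, 80, 113, 176, 183, 182, 181, 181, 181, 182, 181, 181, 181, 181, 181, 181] R [182, 181, 182, 181, 182, 181, 181, 182, 181, 182, 183, 181, 129, 81, 74, 77, 77, 77, 78, 78, 79, 78, 80, 82, 81, 84, 107, 135, 141, 140]
165 L [27, 26, 20, 35, 130, 248, 255, 205, 178, 180, 181, 181, 181, 182, 182, 182, 182, 182, 182, 182, 181, 182, 181, 182] R [181, 182, 181, 181, 182, 181, 181, 181, 181, 180, 180, 185, 233, 255, 253, 253, 253, 253, 247, 228, 234, 231, 231, 230, 231, 230, 230, 229, 229, 228]
180 L [37, 38, 39, 39, 39, 37, 34, 57, 137, 177, 182, 182, 181, 182, 182, 182, 182, 181, 181, 181, 182, 182, 182, 182] R [181, 181, 182, 182, 181, 182, 182, 182, 181, 181, 182, 181, 182, 182, 182, 177, 186, 230, 234, 233, 233, 232, 232, 232, 231, 231, 231, 230, 230, 229]
185 col [152, 152, 151, 142, 114, 113, 126, 131, 139, 138, 139, 129, 135, 140, 154, 176, 185, 183, 182, 181, 181, 181, 181, 183, 181, 181, 181, 181, 181, 182]
235 col [170, 174, 177, 182, 182, 178, 173, 169, 165, 160, 157, 154, 151, 138, 113, 135, 175, 182, 182, 181, 182, 181, 181, 182, 181, 182, 182, 182, 182, 181]
300 col [182, 178, 175, 171, 168, 164, 161, 156, 153, 147, 116, 107, 136, 145, 165, 185, 186, 183, 182, 182, 181, 181, 181, 182, 181, 181, 181, 182, 182, 182]
```

The height has stopped falling while the force still rises, so the cover is flush. Next I check how well it is centred from where its upper edge shows.

Run:
```python
from h import *
from fit import pts
d=load('wrist');P,R,(hx,hz)=pts(np.load('st.npy'));hy=R[:,1];m=P[6]
def hit(u,v,h): # ray onto plane h above rim plane -> hopper coords
    r=fray(d,u,v);e=d['eye']-m;k=(h-e@hz)/(r@hz);X=e+k*r;return (X@hx*1e3).round(1),(X@hy*1e3).round(1)
print('eye',d['eye'].round(3))
for q in((185,119.3),(300,118.9)):print('upper edge',hit(*q,.006))
for q in((138.2,150),(136,180),(367.2,150),(371.3,180)):print('sides',hit(*q,.006))
g=cv2.cvtColor(d['pixels'],cv2.COLOR_RGB2GRAY)
for r in range(158,215,8):print(r,g[r,228:285].tolist())
```

```text
eye [0.629 0.096 0.264]
upper edge (np.float64(57.2), np.float64(31.2))
upper edge (np.float64(57.1), np.float64(-18.9))
sides (np.float64(43.1), np.float64(55.8))
sides (np.float64(26.6), np.float64(60.3))
sides (np.float64(43.0), np.float64(-52.4))
sides (np.float64(26.6), np.float64(-57.9))
158 [182, 182, 182, 182, 181, 182, 182, 182, 181, 181, 182, 181, 182, 182, 182, 182, 181, 182, 182, 182, 181, 182, 182, 182, 182, 181, 182, 182, 182, 182, 182, 182, 182, 182, 181, 182, 182, 181, 182, 182, 181, 182, 182, 182, 181, 182, 182, 182, 181, 182, 182, 182, 182, 181, 182, 182, 181]
166 [182, 181, 182, 182, 182, 181, 182, 182, 182, 181, 182, 181, 182, 182, 182, 182, 182, 182, 182, 182, 182, 182, 182, 182, 183, 182, 182, 182, 183, 182, 182, 182, 181, 182, 182, 181, 181, 181, 182, 182, 181, 182, 182, 182, 181, 181, 182, 181, 182, 182, 182, 182, 182, 182, 182, 182, 182]
174 [182, 182, 182, 182, 182, 183, 182, 182, 182, 182, 182, 182, 182, 181, 182, 182, 182, 182, 181, 182, 183, 182, 182, 182, 181, 182, 182, 182, 182, 182, 182, 182, 182, 182, 182, 182, 182, 182, 182, 181, 182, 182, 182, 182, 
[... 814 characters left out ...]
 125, 124, 121, 119, 117, 122, 140, 141, 141, 141, 142, 141, 141, 141, 141, 141, 141, 141, 142, 141, 141, 141, 141, 141]
206 [141, 142, 141, 142, 141, 141, 142, 141, 141, 140, 142, 142, 138, 115, 118, 121, 124, 125, 125, 125, 125, 125, 124, 126, 124, 126, 126, 125, 125, 125, 126, 125, 125, 125, 125, 123, 120, 117, 114, 140, 142, 142, 142, 141, 141, 141, 141, 141, 141, 141, 142, 141, 141, 141, 141, 141, 142]
214 [141, 141, 141, 141, 141, 141, 141, 141, 141, 141, 141, 140, 128, 114, 119, 122, 125, 125, 126, 126, 126, 127, 126, 125, 126, 126, 127, 126, 126, 126, 126, 126, 126, 125, 126, 125, 122, 119, 116, 123, 141, 142, 141, 141, 141, 141, 141, 141, 141, 141, 142, 141, 141, 141, 141, 141, 141]
```

The cover sits about 3 mm downslope and 1 mm to +y. I lift it a few mm, where it keeps its tilt in the grip, let the side load go, shift it and lower it again.

Emit:
send_rows:
  commands: "5 0 0 -0.15 0;5 0 0 -0.1 0;5 0.05 0.04 0 0;5 0 0 0 0;5 0 0 0 0"

```text
t: 27.37
tcp_pos: [0.5664, 0.0912, 0.1336]
tool_rot: [1.0, 0.02, 0.0, -0.0]
force: [-0.7, 0.4, -1.0]
finger_gap: 0.141
gripper_force: 28.0
```

Emit:
send_rows:
  commands: "5 0 0 0.06 0;5 0 0 0.06 0;5 0 0 0 0;5 0 0 0 0"

```text
t: 27.7
tcp_pos: [0.5663, 0.0913, 0.132]
tool_rot: [1.0, 0.02, 0.0, 0.0]
force: [-0.4, 0.4, 4.5]
finger_gap: 0.133
gripper_force: 28.8
```

Emit:
send_rows:
  commands: "5 0 0 -0.06 0;5 -0.06 0 0 0;5 0 0 0.06 0;5 0 0 0.05 0;5 0 0 0 0;5 0 0 0 0;5 0 0 0 0"

```text
t: 28.28
tcp_pos: [0.5647, 0.0913, 0.1314]
tool_rot: [1.0, 0.02, -0.0, 0.0]
force: [-1.8, -0.1, 8.3]
finger_gap: 0.134
gripper_force: 29.2
```

```bash
cat > chk.py <<'E'
from h import *
from fit import pts
s=readout.sense();print(s['t'],s['tcp_pos'].round(4) if hasattr(s['tcp_pos'],'round') else s['tcp_pos'],s['force'],s['ft_torque'])
d=snap('wrist');P,R,(hx,hz)=pts(np.load('st.npy'));hy=R[:,1];m=P[6]
def hit(u,v,h):
    r=fray(d,u,v);e=d['eye']-m;k=(h-e@hz)/(r@hz);X=e+k*r;return (X@hx*1e3).round(1),(X@hy*1e3).round(1)
g=cv2.cvtColor(d['pixels'],cv2.COLOR_RGB2GRAY).astype(float)
for c in(180,185,190,295,300,305):
    a=g[108:132,c];i=[j for j in range(len(a)-1) if a[j]<165<=a[j+1]][-1];v=108+i+(165-a[i])/(a[i+1]-a[i]);print('upper',c,round(v,1),hit(c,v,.006))
for r in(180,184):print(r,'L',g[r,128:145].astype(int).tolist(),'R',g[r,362:380].astype(int).tolist())
E
python3 chk.py
```

```text
28.2833 [0.5647 0.0913 0.1314] [-1.82230188 -0.09334317  8.32754618] [-0.12011556  0.58348831  0.01860067]
upper 180 125.4 (np.float64(57.9), np.float64(33.0))
upper 185 126.7 (np.float64(57.2), np.float64(30.7))
upper 190 128.2 (np.float64(56.4), np.float64(28.5))
upper 295 115.9 (np.float64(61.8), np.float64(-17.6))
upper 300 130.0 (np.float64(55.3), np.float64(-20.2))
upper 305 128.9 (np.float64(55.9), np.float64(-22.4))
180 L [36, 35, 35, 34, 34, 32, 31, 54, 133, 177, 185, 185, 184, 184, 185, 184, 184] R [185, 185, 185, 184, 185, 185, 184, 184, 180, 197, 229, 232, 232, 231, 231, 231, 230, 231]
184 L [24, 24, 25, 34, 38, 38, 36, 32, 55, 147, 180, 184, 184, 184, 183, 184, 184] R [185, 184, 185, 185, 185, 184, 184, 181, 199, 231, 236, 235, 235, 234, 234, 234, 233, 233]
```

Emit:
send_rows:
  commands: "5 0 0 0.05 0;5 0 0 0.03 0;5 0 0 0 0;5 0 0 0 0;5 0 0 0 0"

```text
t: 28.75
tcp_pos: [0.5647, 0.0913, 0.1314]
tool_rot: [1.0, 0.02, 0.0, 0.0]
force: [-5.9, -0.1, 17.6]
finger_gap: 0.137
gripper_force: 30.6
```

Emit:
send_rows:
  commands: "5 0.03 0 0.05 0;5 0 0 0 0;5 0 0 0 0;5 0 0 0 0"

```text
t: 29.08
tcp_pos: [0.5647, 0.0913, 0.1314]
tool_rot: [1.0, 0.02, -0.0, 0.0]
force: [-7.3, -0.8, 24.4]
finger_gap: 0.135
gripper_force: 31.6
```

Rigid and flush: the position doesn't move under 25 N and the reaction is along the rim normal. I ease off to a light push.

Emit:
send_rows:
  commands: "5 -0.02 0 -0.07 0;5 0 0 -0.06 0;5 0 0 0 0;5 0 0 0 0;5 0 0 0 0;5 0 0 0 0"

```text
t: 29.58
tcp_pos: [0.5647, 0.0913, 0.1314]
tool_rot: [1.0, 0.02, -0.0, 0.0]
force: [-2.7, -0.2, 9.7]
finger_gap: 0.135
gripper_force: 29.6
```

Run:
```python
from h import *
s=readout.sense();print(s['t'],s['tcp_pos'],s['force'])
P=s['force'][2]
a=load('top')['pixels'];b=snap('top')['pixels']
for n,(u,v) in dict(vialA=(314,152),vialB=(339,160),knob=(132,170)).items():
    print(n,np.abs(a[v-8:v+9,u-8:u+9].astype(int)-b[v-8:v+9,u-8:u+9]).mean().round(1))
if 3<P<16:
    from station import sign_off; print(sign_off())
```

```text
29.5833 [0.56470123 0.09130668 0.13141387] [-2.70616419 -0.20560993  9.67271961]
vialA 2.9
vialB 2.6
knob 61.7
the job is handed in; nothing more can be done
None
```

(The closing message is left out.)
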